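# Tip the tray of parts into the feeder hopper and jog it

### The job

Tip up the hinged tray (its lever has a push bar for that) so that all five parts slide into the hopper, and let the tray come back down level. Then press the jog button and hold it down for at least two seconds without a break to start the feed, and let go. Leave the mug, the servo and the screwdriver where they are.

Things in the scene. Friction and masses are not known exactly. Their poses are not given: they have to be found in the camera images.
- rig: tipping feeder fixed to the table: 410 x 240 x 12 mm plywood base (x -180 to +230 mm), white hinged tray, aluminium hopper before it. Origin on the table straight below the hinge line; +x level, the direction the tray pours (to the hopper); y along the hinge line; z up. Plywood uprights at y = +-86 mm, 12 mm thick, 147 mm high, carry the hinge
- hinge (a point): centre of the hinge line, 125 mm above the table, at the open pouring edge of the tray; its axes are those of the rig
- tray (a joint): tip angle of the tray, rad: 0 = level on its rest, grows as it tips to the hopper, stop at 1.15. White plastic, 175 x 144 mm, 30 mm walls at back and sides, open at the pouring edge; level it spans x -155 to +20 mm of the rig. Full, it needs about 4 N at the push bar; let go, the damped hinge lets it sink back level by itself in 1 to 2 s
- push_bar (a point): middle of the push bar: dark steel, 14 mm thick, 70 mm free length along the hinge line, on a steel lever beside the tray (-y side of the rig); turns with the tray. 120 mm from the hinge line, 147 mm out along -y. Tray level: 41 mm behind the hinge, 238 mm above the table. Pushed along +x of the rig it tips the tray; at the stop 86 mm before the hinge, 208 mm high. Free space behind it
- hopper (a point): centre of the floor of the V-shaped sheet-aluminium hopper (32 mm above the table); axes as the rig. The mouth spans x -5 to +213 mm and y -94 to +94 mm of the rig at 100 mm above the table; a backstop at its far end rises to 180 mm
- jog_top (a point): centre of the top of the jog button: a round black push button 34 mm across on a small grey box, 100 x 80 x 45 mm, fixed to the table. The button sits in the middle of the box top; this point moves down with it. z up. A like box elsewhere carries two small toggle switches and no button
- jog (a joint): travel of the jog button, m: 0 = released, 0.008 = fully down (about 5 N, springs back). It counts as down beyond 0.005
- servo: a loose black servo motor, 54 x 20 x 45 mm, standing on the table; origin under its centre; to be left alone
- mug: a loose white mug, 80 mm wide, 90 mm high; origin under its centre; to be left alone
- driver: a loose screwdriver lying on the table; origin under it; to be left alone
- block_mid (a point): one of the five loose parts in the tray: small wooden block, 36 x 26 x 20 mm; point half-way up its axis
- hub_mid (a point): one of the five loose parts in the tray: aluminium flanged hub, flange 36 mm across and 8 mm thick with a 22 mm boss, 22 mm high in all; point half-way up its axis
- angle_mid (a point): one of the five loose parts in the tray: black plastic angle bracket, 34 x 30 mm foot, 30 mm high; point half-way up its axis
- cog_mid (a point): one of the five loose parts in the tray: grey plastic cog, 44 mm over the teeth, 16 mm thick; point half-way up its axis
- nut_mid (a point): one of the five loose parts in the tray: large plain steel hexagon nut, 36 mm across, 16 mm thick; point half-way up its axis
There are look-alikes about, which are no part of the job. Leave any yellow look-alike of the part that bears angle_mid alone.

How it is judged:
By the outcome, as a careful person would: the job done as asked, in the order asked, and still so for the second after the job is handed in, with the robot touching nothing.
It also fails if it takes over 58 s, if anything falls off the work surface, if the arm or the gripper's body presses on something with over 40 N, if the wrist force passes 120 N, or if a joint passes its speed limit or range.

### The arm

A 7-joint arm with a two-finger parallel gripper is mounted at the origin on the work surface. World frame = base frame: x ahead of the robot, y to its left, z up, the work surface at z = 0. Lengths are in m, angles in rad, forces in N, time in s.
With the tool pointing down it reaches from about 0.425 to 0.925 m from the base axis. Payload 6.8 kg.
Tool frame: the origin (TCP) lies on the centre line of the jaws, within the pads' length; the fingertips stand 19 mm ahead of it and the grasp point (between the pads) is the TCP (r.tips_ahead is the distance from the TCP to the fingertips, in m); z points along the fingers, y is the line along which they close (so a half turn about z gives the same grasp; the last joint's range is limited). The gripper opens to 85 mm and grips with 20 to 120 N. Pads are 22 mm wide; open, the fingers measure 114 mm over their backs; the gripper's body (76 mm by 85 mm) begins 54 mm behind the grasp point. The pads swing forward as they close: fully open they stand 13 mm farther back than shut.
Start: joints at [-1.384, 0.477, 0.022, 1.555, -0.011, 1.109, -0.083], TCP at [0.196, 0.646, 0.25] pointing down, gripper open.
Joint ranges: [-2.96, 2.96], [-0.34, 2.1], [-1.41, 1.46], [0.24, 2.44], [-1.37, 4.51], [0.17, 1.92], [-2.96, 2.96]. Speed limits (rad/s): [2.39, 2.39, 3.14, 3.14, 3.14, 3.14, 3.14].

### API

Orientations are given as a unit quaternion [x, y, z, w].
In Python, from station import r gives the robot as it stands.
- The arm moves only by the tool apply_moves, never from a script. Its argument "steps" is a list of rows, each a list of 4 numbers: the shift along the tool's x, y, z in mm, then the turn about the tool's z in rad. In form: [[dx, dy, dz, roll], ...]. A call has exactly 5 rows; each row is the pose to reach, as a shift and turn from the pose commanded when the call began, along the tool's axes at that moment; what a row does not reach only later rows make up. A row lasts 1/10 s, in which the tool goes at most 50 mm and 8.59 degrees, less where a joint would pass 70% of its speed; a pose out of reach is approached as far as the arm can. A call with a gripper value outside its range is refused whole. "gripper" is the opening in per cent of the stroke, from 0 (shut) to 100 (fully open), set as the call begins (left out, the last holds). The fingers move at their own pace and stop on an object; the grip force is fixed at half the most. Time passes only in rows, so rows that repeat a pose let the fingers close, or fill a call up. It gives the time, the measured TCP pose, the force, the opening and the grip force at its end, in the units of the state.
- r.state(): the state, without advancing time (a new reading comes with each control period).
- r.read_camera(name): name is "scene" or "top" or "wrist"; returns (picture, depth): 400x640x3 uint8, blue, green, red; 400x640 float32, m along the optical axis (not along the pixel's ray), 0 where there is no reading.
- r.camera_info(name): a dict with "fovy" (degrees; the focal length in pixels is half the picture's height over the tangent of half this angle, whatever the lens; pixels are square), "cx", "cy" (the principal point, pixels), "position" and "orientation" of the camera in the world. Camera axes: x right, y up, looking along -z (the intrinsics and any distortion apply to the point x, -y, -z); pixel columns grow to the right and rows downward; lengths in m; the calibration is good to about 2 mm. A picture is of the moment at which its call begins: read the wrist's pose just before it. camera_info takes no time and is no camera call; for the wrist camera it gives the pose at the moment of the call.
- r.hand_in(): hands the job in; it is judged then, once.
The state is a dict: "time_s": time; "joint_pos": joint angles; "joint_vel": joint speeds; "effort": joint torques, N m; "position": TCP position; "tcp_rot": TCP orientation; "force": force on the tool from outside, world axes, zero at the start; "torque": the same for the moment, N m; "grip_width": finger opening in m; "grasp_force": force on a finger pad.
Only numpy, scipy, OpenCV 4.12 (cv2) and the standard library are available. Lean on these libraries where they do the work, as an engineer would, in place of code of your own. Each camera call takes 0.05 s, during which the arm holds its last target. There are 200 camera calls.

## Working session

There is one attempt and no reset: what is moved stays moved. The work goes in short steps, Python scripts to look and compute and a tool call to move; the robot and the scene stay as the last step left them, time stands still between calls to the robot, and variables do not carry over. Pictures are saved under pics/ and viewed, at most 10 in all, crops included, and the job is handed in when it is done.

Besides the shell and the picture viewer there is one more tool, called after "Emit:" as name(argument=value, ...), one argument or row to a line, values as JSON. apply_moves: Moves the arm, as the interface text tells. Its arguments: {"type":"object","properties":{"steps":{"type":"array"},"gripper":{"type":"number"}},"required":["steps"]}

```bash
mkdir -p pics; cat > h.py <<'E'
import numpy as np, cv2
from station import r
from scipy.spatial.transform import Rotation as R
def pts(name,d,ci):
    f=200/np.tan(np.radians(ci['fovy'])/2)
    v,u=np.mgrid[0:400,0:640]
    p=np.stack([(u-ci['cx'])/f*d,-(v-ci['cy'])/f*d,-d],-1)
    return p@R.from_quat(ci['orientation']).as_matrix().T+np.array(ci['position'])
E
python3 - <<'E'
from h import *
for n in ['scene','top']:
    ci=r.camera_info(n);print(n,ci)
    p,d=r.read_camera(n);cv2.imwrite(f'pics/{n}.png',p);np.savez(n,p=p,d=d,P=pts(n,d,ci))
s=r.state();print({k:np.round(s[k],3) for k in s})
E
```

```text
scene {'fovy': 45.27800207559712, 'cx': 315.62727389996115, 'cy': 198.2599207189528, 'position': array([ 1.1991364 , -0.6588209 ,  0.86120239]), 'orientation': array([0.40967218, 0.17708083, 0.34663583, 0.82501799])}
top {'fovy': 46.70103416288621, 'cx': 320.0053547134383, 'cy': 203.97340370398723, 'position': array([ 0.4377955 , -0.01642393,  1.39081571]), 'orientation': array([-0.03100509,  0.02389963,  0.71686169, -0.69611552])}
{'time_s': np.float64(0.1), 'joint_pos': array([-1.384,  0.478,  0.022,  1.556, -0.011,  1.109, -0.083]), 'joint_vel': array([ 0.   , -0.002,  0.   , -0.002,  0.001, -0.001, -0.001]), 'effort': array([ 4.0000e-03, -5.9776e+01,  1.6130e+00, -2.8195e+01,  1.3000e-02,
        5.0000e-03,  0.0000e+00]), 'position': array([0.196, 0.645, 0.249]), 'tcp_rot': array([ 0.147,  0.989, -0.001, -0.   ]), 'force': array([0.239, 1.236, 0.548]), 'torque': array([-0.01 , -0.012,  0.014]), 'grasp_force': np.float64(0.0), 'grip_width': np.float64(0.086)}
```

View pics/top.png

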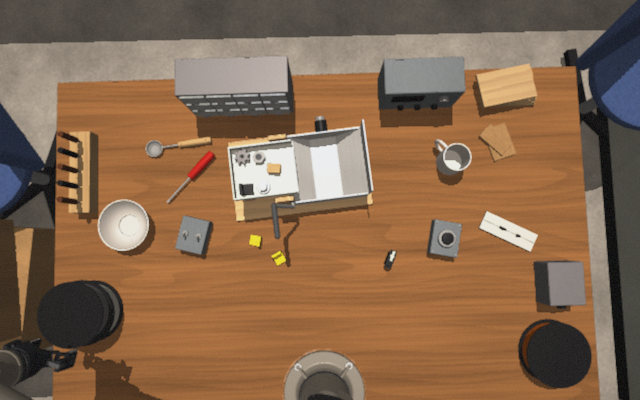

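View pics/scene.png

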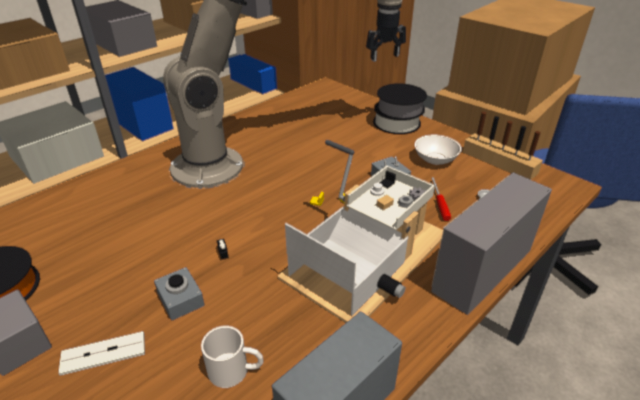

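The top view shows the rig with its tray at (265,170) and hopper at (330,165), pouring right, and the push bar at about (276,220). The button box is at (447,238), the switch box at (195,236), and the servo at (390,258). The yellow look-alikes are at (255,240) and (279,258). The scene view agrees.

```bash
python3 - <<'E'
from h import *
z=np.load('top.npz');P=z['P'];p=z['p'];hsv=cv2.cvtColor(p,cv2.COLOR_BGR2HSV)
def roi(u0,u1,v0,v1,lo,hi,m=None):
    s=np.zeros((400,640),bool);s[v0:v1,u0:u1]=1
    return s&(P[...,2]>lo)&(P[...,2]<hi)
def rep(n,m):
    q=P[m]; 
    if len(q)<2: print(n,len(q));return
    rc=cv2.minAreaRect((q[:,:2]*1000).astype(np.float32)); print(n,len(q),np.round(q.mean(0),4),'rect',np.round(rc[0],1),np.round(rc[1],1),round(rc[2],1),'z',np.round(np.percentile(q[:,2],[5,50,95]),4))
rep('bar',roi(255,300,198,245,.2,.3))
rep('rigwalls',roi(215,380,120,225,.11,.2))
rep('base',roi(225,380,120,225,.006,.018)&(hsv[...,1]>60))
rep('backstop',roi(340,380,115,215,.15,.2))
rep('box',roi(420,470,210,265,.038,.05))
rep('btn',roi(420,470,210,265,.051,.08))
rep('servo',roi(378,400,245,272,.02,.06))
rep('uprights',roi(240,310,120,215,.138,.155))
s=np.load('scene.npz');P=s['P']
m=np.zeros((400,640),bool);m[130:170,315:365]=1
rep('bar scene',m&(P[...,2]>.228)&(P[...,2]<.26))
m[:]=0;m[260:320,150:210]=1
rep('btn scene',m&(P[...,2]>.052)&(P[...,2]<.08));rep('box scene',m&(P[...,2]>.04)&(P[...,2]<.049))
E
```

```text
bar 218 [0.4941 0.1041 0.241 ] rect [490.9 104.2] [21.7 89.5] 87.8 z [0.2194 0.2434 0.2482]
rigwalls 4149 [0.6361 0.1232 0.1369] rect [635.4  46.7] [208.1 372.3] 5.8 z [0.1238 0.1304 0.1612]
base 1860 [0.5762 0.0869 0.012 ] rect [645.4  48.2] [466.9 316.3] 88.2 z [0.0068 0.012  0.0166]
backstop 202 [ 0.6611 -0.1344  0.1738] rect [ 660.9 -135.2] [191.4   4.8] 5.5 z [0.1536 0.1782 0.1847]
box 696 [ 0.435  -0.3637  0.045 ] rect [ 434.8 -365.6] [81.8 99.6] 78.9 z [0.0406 0.0452 0.0493]
btn 255 [ 0.4345 -0.3626  0.0622] rect [ 433.8 -358.9] [61.3 90.8] 68.8 z [0.0518 0.0613 0.0726]
servo 136 [ 0.3792 -0.2042  0.0364] rect [ 379.2 -204.6] [20.9 53.4] 66.5 z [0.0271 0.0362 0.0464]
uprights 765 [0.6439 0.1389 0.1461] rect [630.8 133.9] [153.4 203. ] 89.3 z [0.1397 0.1461 0.1527]
bar scene 175 [0.4945 0.1022 0.2398] rect [490.8 104.3] [88.5 15.4] 5.8 z [0.2325 0.2406 0.2453]
btn scene 310 [ 0.4397 -0.3679  0.062 ] rect [ 437.1 -367.6] [48.9 42.1] 62.1 z [0.0543 0.061  0.0701]
box scene 821 [ 0.4415 -0.369   0.0443] rect [ 433.9 -365.6] [ 79.5 103.5] 78.3 z [0.0414 0.0444 0.0469]
```

Emit:
apply_moves(
  steps=[
    [-36, -33, 4, 0.118],
    [-72, -66, 8, 0.236],
    [-108, -99, 12, 0.354],
    [-144, -132, 16, 0.472],
    [-180, -165, 20, 0.59],
  ],
  gripper=0,
)

```text
time_s: 0.6
position: [0.321, 0.4336, 0.2299]
tcp_rot: [0.43, 0.903, -0.0, -0.0]
force: [1.4, 0.0, 0.1]
grip_width: 0.0123
grasp_force: 0.0
```

```bash
cat > go.py <<'E'
from h import *
import sys
t=np.array([float(v) for v in sys.argv[1:4]]);yaw=float(sys.argv[4]) if len(sys.argv)>4 else 5.5
s=r.state();M=R.from_quat(s['tcp_rot']).as_matrix()
y=np.degrees(np.arctan2(M[1,1],M[0,1]))
print('t',s['time_s'],'pos',np.round(s['position'],4),'F',np.round(s['force'],1),'grip',s['grip_width'],'tooly',round(y,2),'zdir',np.round(M[:,2],3),'tips',r.tips_ahead)
print('shift mm',np.round(M.T@(t-s['position'])*1000,1),'roll',round(np.radians(y-yaw),3))
E
python3 go.py .481 .168 .210
```

```text
t 0.6 pos [0.321  0.4336 0.2299] F [1.4 0.  0.1] grip 0.012263841609220586 tooly 39.03 zdir [-0. -0. -1.] tips 0.019
shift mm [-307.1  -43.    20. ] roll 0.585
```

Emit:
apply_moves(
  steps=[
    [-46, -6, 4, 0.1],
    [-92, -13, 8, 0.22],
    [-138, -20, 12, 0.34],
    [-184, -26, 16, 0.46],
    [-230, -32, 20, 0.585],
  ],
)

```text
time_s: 1.1
position: [0.4418, 0.2357, 0.2101]
tcp_rot: [0.672, 0.74, 0.0, -0.0]
force: [1.0, -0.4, -0.7]
grip_width: -0.0002
grasp_force: 0.0
```

```bash
python3 go.py .481 .168 .210;python3 - <<'E'
from h import *
p,d=r.read_camera('wrist');cv2.imwrite('pics/w1.png',p)
E
```

```text
t 1.1 pos [0.4418 0.2357 0.2101] F [ 1.  -0.4 -0.7] grip -0.0001592923756355101 tooly 5.51 zdir [-0.  0. -1.] tips 0.019
shift mm [-71.1  32.5   0.1] roll 0.0
```

View pics/w1.png

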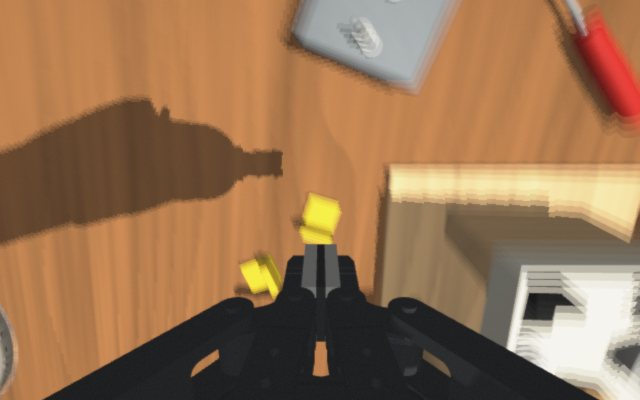

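The wrist view shows the closed fingers near (320,290) with free space around them. The rig base is at right and the yellow brackets are well below. The bar lies ahead, hidden by the gripper.

Emit:
apply_moves(
  steps=[
    [-25, 11, 0, 0],
    [-50, 22, 0, 0],
    [-75, 33, 0, 0],
    [-95, 33, 0, 0],
    [-110, 33, 0, 0],
  ],
)

```text
time_s: 1.65
position: [0.4852, 0.1299, 0.2101]
tcp_rot: [0.671, 0.742, -0.0, -0.0]
force: [-0.6, -0.0, -0.5]
grip_width: 0.0001
grasp_force: 0.0
```

Emit:
apply_moves(
  steps=[
    [-8, 0, 0, 0],
    [-16, 0, 0, 0],
    [-24, 0, 0, 0],
    [-32, 0, 0, 0],
    [-40, 0, 0, 0],
  ],
)

```text
time_s: 2.15
position: [0.4891, 0.0928, 0.2104]
tcp_rot: [0.67, 0.743, 0.0, -0.0]
force: [-1.0, 4.6, 0.9]
grip_width: 0.0
grasp_force: 0.0
```

```bash
python3 go.py .481 .168 .210;python3 - <<'E'
from h import *
p,d=r.read_camera('scene');cv2.imwrite('pics/s2.png',p[100:320,200:500])
E
```

```text
t 2.15 pos [0.4891 0.0928 0.2104] F [-1.   4.6  0.9] grip 1.6621799911593495e-05 tooly 5.92 zdir [-0.     0.001 -1.   ] tips 0.019
shift mm [75.6 -0.3  0.4] roll 0.007
```

View pics/s2.png

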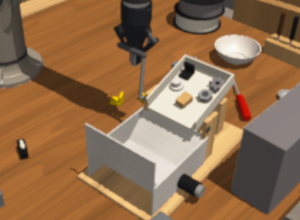

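The tray is tipping, with the bar taking 4.6 N and the fingers on the lever top at (143,60) in the crop. I'll carry on.

Emit:
apply_moves(
  steps=[
    [-10, 0, 0, 0],
    [-20, 0, 0, 0],
    [-30, 0, 0, 0],
    [-40, 0, 0, 0],
    [-50, 0, 2, 0],
  ],
)

```text
time_s: 2.7
position: [0.4943, 0.0409, 0.2083]
tcp_rot: [0.671, 0.742, -0.0, -0.0]
force: [0.5, 4.4, -1.3]
grip_width: -0.0002
grasp_force: 0.0
```

Emit:
apply_moves(
  steps=[
    [-10, 0, 2, 0],
    [-20, 0, 4, 0],
    [-29, 0, 6, 0],
    [-36, 0, 6, 0],
    [-40, 0, 6, 0],
  ],
)

```text
time_s: 3.2
position: [0.4981, 0.0012, 0.202]
tcp_rot: [0.671, 0.742, -0.0, -0.0]
force: [-0.3, 3.2, -2.5]
grip_width: 0.0003
grasp_force: 1.7
```

```bash
python3 go.py .481 .168 .210;python3 - <<'E'
from h import *
p,d=r.read_camera('scene');q,d=r.read_camera('top')
cv2.imwrite('pics/s3.png',np.hstack([cv2.resize(p[100:320,200:460],(390,330)),cv2.resize(q[115:280,200:395],(390,330))]))
E
```

```text
t 3.2 pos [0.4981 0.0012 0.202 ] F [-0.3  3.2 -2.5] grip 0.00025881464542173933 tooly 5.74 zdir [-0.001 -0.    -1.   ] tips 0.019
shift mm [167.6  -0.3  -8. ] roll 0.004
```

View pics/s3.png

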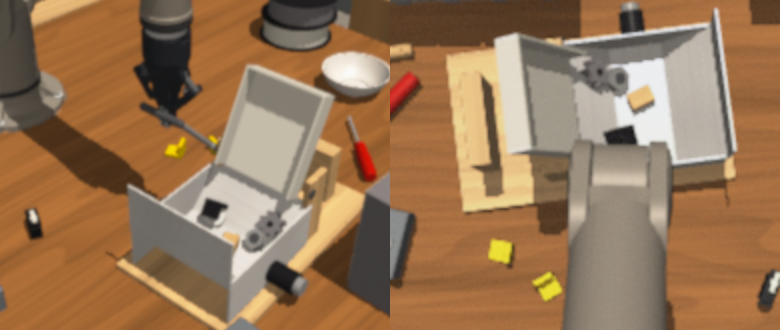

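The tray is almost at the stop. In the crop's scene half, the parts are in the hopper: angle and nut at (213,213), block at (230,240), cog and hub at (262,230). I'll push to the stop and dwell.

Emit:
apply_moves(
  steps=[
    [-3, 0, 0, 0],
    [-6, 0, 0, 0],
    [-8, 0, 0, 0],
    [-8, 0, 0, 0],
    [-8, 0, 0, 0],
  ],
)

```text
time_s: 3.8
position: [0.4989, -0.0031, 0.2022]
tcp_rot: [0.669, 0.743, 0.001, -0.001]
force: [-2.1, 10.4, -0.7]
grip_width: 0.0002
grasp_force: 5.0
```

Emit:
apply_moves(
  steps=[
    [0, 0, 0, 0],
    [0, 0, 0, 0],
    [0, 0, 0, 0],
    [0, 0, 0, 0],
    [0, 0, 0, 0],
  ],
)

```text
time_s: 4.3
position: [0.4988, -0.0031, 0.2022]
tcp_rot: [0.67, 0.743, 0.001, -0.001]
force: [-2.1, 9.3, -0.5]
grip_width: -0.0002
grasp_force: 5.0
```

```bash
python3 go.py .481 .168 .210;python3 - <<'E'
from h import *
p,d=r.read_camera('scene');q,d=r.read_camera('top')
cv2.imwrite('pics/s4.png',np.hstack([cv2.resize(p[160:320,270:430],(400,400),interpolation=2),cv2.resize(q[115:215,290:390],(400,400),interpolation=2)]))
E
```

```text
t 4.3 pos [ 0.4988 -0.0031  0.2022] F [-2.1  9.3 -0.5] grip -0.00020707448621280482 tooly 5.94 zdir [-0.001  0.003 -1.   ] tips 0.019
shift mm [172.   -0.   -7.3] roll 0.008
```

View pics/s4.png

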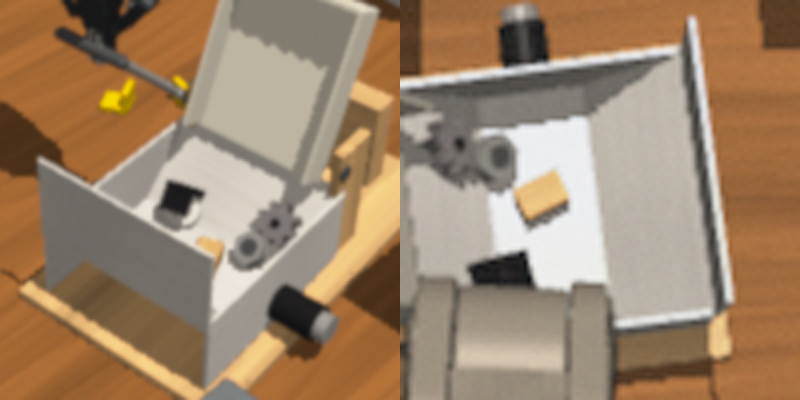

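At the stop (10 N), the tray is empty and all five parts are in the hopper: angle (180,195), hub (180,215), block (210,245), nut (250,250) and cog (275,225). Now I'll let the tray down under control.

Emit:
apply_moves(
  steps=[
    [8, 0, -1, 0],
    [16, 0, -3, 0],
    [26, 0, -5, 0],
    [36, 0, -7, 0],
    [46, 0, -8, 0],
  ],
)

```text
time_s: 4.9
position: [0.4946, 0.0407, 0.2107]
tcp_rot: [0.67, 0.742, 0.0, 0.0]
force: [-0.4, 0.7, 0.1]
grip_width: -0.0001
grasp_force: 0.0
```

Emit:
apply_moves(
  steps=[
    [10, 0, 0, 0],
    [20, 0, 0, 0],
    [30, 0, 0, 0],
    [40, 0, 0, 0],
    [50, 0, 0, 0],
  ],
)

```text
time_s: 5.4
position: [0.4894, 0.0904, 0.2102]
tcp_rot: [0.671, 0.742, -0.0, -0.0]
force: [0.3, 0.4, 0.7]
grip_width: -0.0001
grasp_force: 0.0
```

Emit:
apply_moves(
  steps=[
    [12, 0, 0, 0],
    [24, 0, 0, 0],
    [40, 0, 0, 0],
    [60, 0, 0, 0],
    [80, 0, 0, 0],
  ],
)

```text
time_s: 5.9
position: [0.4812, 0.1704, 0.2103]
tcp_rot: [0.671, 0.742, 0.0, -0.0]
force: [-0.9, 0.4, 0.1]
grip_width: 0.0001
grasp_force: 0.0
```

```bash
python3 go.py .436 -.367 .210
```

```text
t 5.9 pos [0.4812 0.1704 0.2103] F [-0.9  0.4  0.1] grip 0.0001236600452338379 tooly 5.77 zdir [ 0.  0. -1.] tips 0.019
shift mm [-5.301e+02 -9.910e+01  3.000e-01] roll 0.005
```

Emit:
apply_moves(
  steps=[
    [0, 0, -45, 0],
    [0, 0, -90, 0],
    [-10, -2, -110, 0],
    [-55, -10, -110, 0],
    [-100, -19, -110, 0],
  ],
)

```text
time_s: 6.4
position: [0.473, 0.0681, 0.3212]
tcp_rot: [0.669, 0.743, 0.001, 0.001]
force: [0.2, -1.5, 0.1]
grip_width: 0.0001
grasp_force: 0.0
```

Emit:
apply_moves(
  steps=[
    [-46, -8, 0, 0],
    [-92, -17, 0, 0],
    [-138, -26, 0, 0],
    [-184, -34, 0, 0],
    [-230, -43, 0, 0],
  ],
)

```text
time_s: 6.9
position: [0.4528, -0.1666, 0.3206]
tcp_rot: [0.67, 0.742, 0.0, 0.0]
force: [1.1, 0.8, -0.3]
grip_width: -0.0003
grasp_force: 0.0
```

Emit:
apply_moves(
  steps=[
    [-40, -7, 20, 0],
    [-70, -13, 50, 0],
    [-90, -17, 80, 0],
    [-100, -19, 90, 0],
    [-100, -19, 90, 0],
  ],
)

```text
time_s: 7.4
position: [0.443, -0.2675, 0.2288]
tcp_rot: [0.672, 0.741, -0.001, -0.001]
force: [0.7, 0.6, 0.5]
grip_width: 0.0003
grasp_force: 0.0
```

```bash
python3 go.py .436 -.367 .100;python3 - <<'E'
from h import *
ci=r.camera_info('wrist');p,d=r.read_camera('wrist');np.savez('w2',p=p,d=d,P=pts('wrist',d,ci))
q,dq=r.read_camera('top')
cv2.imwrite('pics/w2.png',np.hstack([cv2.resize(p,(480,300)),cv2.resize(q[115:240,215:395],(320,300))[:300]]))
E
```

```text
t 7.4 pos [ 0.443  -0.2675  0.2288] F [0.7 0.6 0.5] grip 0.0002633451375518814 tooly 5.62 zdir [-0.004 -0.    -1.   ] tips 0.019
shift mm [-98.3 -16.2 128.8] roll 0.002
```

View pics/w2.png

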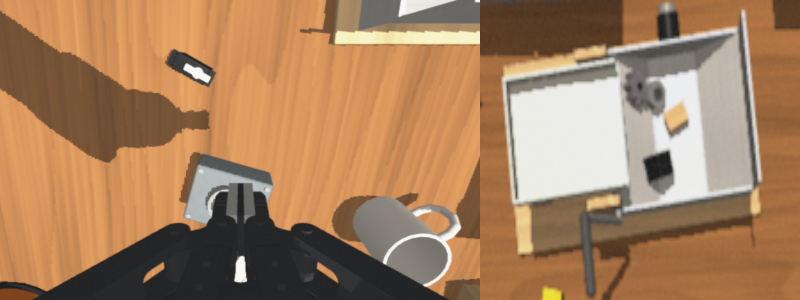

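The left half of the picture (wrist) shows the button box at (230,190) under the fingertips, with the mug (400,240) clear of it. The right half (top) shows the tray level and empty, with the parts in the hopper. Next I'll go above the button.

Emit:
apply_moves(
  steps=[
    [-35, -6, 20, 0],
    [-70, -12, 60, 0],
    [-97, -17, 100, 0],
    [-97, -17, 125, 0],
    [-97, -17, 130, 0],
  ],
)

```text
time_s: 8.0
position: [0.4367, -0.3637, 0.0984]
tcp_rot: [0.67, 0.742, -0.0, -0.002]
force: [-0.0, 0.8, 1.0]
grip_width: 0.0003
grasp_force: 0.0
```

Emit:
apply_moves(
  steps=[
    [0, 0, 0, 0],
    [0, 0, 5, 0],
    [0, 0, 10, 0],
    [0, 0, 15, 0],
    [0, 0, 15, 0],
  ],
)

```text
time_s: 8.5
position: [0.438, -0.3647, 0.0856]
tcp_rot: [0.67, 0.742, 0.0, 0.001]
force: [1.8, 1.0, 1.9]
grip_width: 0.0002
grasp_force: 1.2
```

```bash
python3 go.py .4345 -.3655 .082
```

```text
t 8.5 pos [ 0.438  -0.3647  0.0856] F [1.8 1.  1.9] grip 0.0001559210746455691 tooly 5.83 zdir [ 0.001 -0.    -1.   ] tips 0.019
shift mm [-0.4 -3.6  3.6] roll 0.006
```

Emit:
apply_moves(
  steps=[
    [0, 0, 2, 0],
    [0, 0, 4, 0],
    [0, 0, 6, 0],
    [0, 0, 8, 0],
    [0, 0, 8, 0],
  ],
)

```text
time_s: 9.0
position: [0.438, -0.365, 0.0797]
tcp_rot: [0.671, 0.742, 0.002, 0.0]
force: [-3.0, 9.0, 29.1]
grip_width: 0.0002
grasp_force: 14.4
```

The button has bottomed out: 29 N after about 8 mm of travel. I'll ease off slightly and hold it.

Emit:
apply_moves(
  steps=[
    [0, 0, -1, 0],
    [0, 0, -1, 0],
    [0, 0, -1, 0],
    [0, 0, -1, 0],
    [0, 0, -1, 0],
  ],
)

```text
time_s: 9.5
position: [0.4379, -0.3649, 0.0799]
tcp_rot: [0.67, 0.742, 0.001, 0.0]
force: [-0.7, 6.5, 18.7]
grip_width: 0.0001
grasp_force: 9.8
```

Emit:
apply_moves(
  steps=[
    [0, 0, 0, 0],
    [0, 0, 0, 0],
    [0, 0, 0, 0],
    [0, 0, 0, 0],
    [0, 0, 0, 0],
  ],
)

```text
time_s: 10.0
position: [0.4379, -0.3649, 0.0799]
tcp_rot: [0.67, 0.742, 0.001, 0.0]
force: [-0.7, 6.0, 19.3]
grip_width: 0.0001
grasp_force: 9.8
```

Emit:
apply_moves(
  steps=[
    [0, 0, 0, 0],
    [0, 0, 0, 0],
    [0, 0, 0, 0],
    [0, 0, 0, 0],
    [0, 0, 0, 0],
  ],
)

```text
time_s: 10.5
position: [0.438, -0.3649, 0.0799]
tcp_rot: [0.67, 0.742, 0.001, 0.0]
force: [0.7, 6.3, 19.1]
grip_width: -0.0001
grasp_force: 9.8
```

```bash
python3 - <<'E'
from h import *
p,d=r.read_camera('scene')
cv2.imwrite('pics/s5.png',np.hstack([cv2.resize(p[230:330,130:250],(420,350),interpolation=2),cv2.resize(p[160:300,270:420],(375,350),interpolation=2)]))
E
```

```text
(no output)
```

View pics/s5.png

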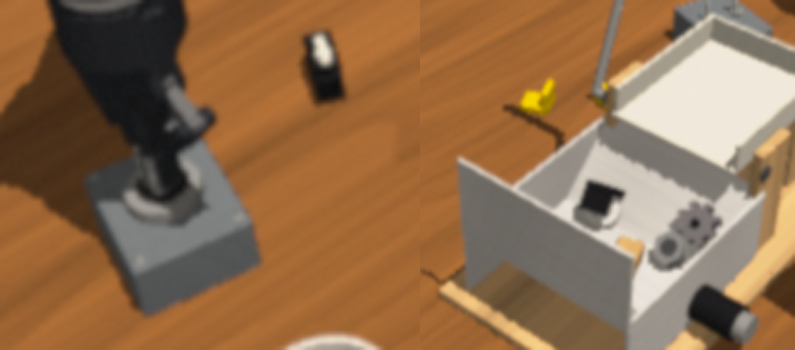

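The fingertips sit in the middle of the button collar (160,195), and the five parts lie in the hopper under a level tray. I'll check the depth data to confirm the travel.

```bash
python3 - <<'E'
from h import *
for n in ['top','scene','w2']:
    P=np.load(n+'.npz')['P'];rr=np.hypot(P[...,0]-.436,P[...,1]+.3655)
    for a,b in [(0,.012),(.012,.017),(.018,.024),(.024,.03)]:
        z=P[(rr>=a)&(rr<b)&(P[...,2]<.1)][:,2]
        print(n,a,b,len(z),np.round(np.percentile(z,[10,50,90]),4) if len(z) else '')
E
```

```text
top 0 0.012 54 [0.0655 0.069  0.0733]
top 0.012 0.017 59 [0.063  0.069  0.0725]
top 0.018 0.024 99 [0.0526 0.0571 0.0614]
top 0.024 0.03 109 [0.0427 0.046  0.054 ]
scene 0 0.012 74 [0.0651 0.0682 0.07  ]
scene 0.012 0.017 113 [0.0562 0.0652 0.0696]
scene 0.018 0.024 163 [0.0444 0.0546 0.058 ]
scene 0.024 0.03 111 [0.0426 0.0449 0.0532]
w2 0 0.012 0 
w2 0.012 0.017 2 [0.0659 0.0664 0.0669]
w2 0.018 0.024 177 [0.0561 0.0569 0.0577]
w2 0.024 0.03 453 [0.0443 0.0456 0.0563]
```

Emit:
apply_moves(
  steps=[
    [0, 0, 0, 0],
    [0, 0, 0, 0],
    [0, 0, 0, 0],
    [0, 0, 0, 0],
    [0, 0, 0, 0],
  ],
)

```text
time_s: 11.05
position: [0.4379, -0.3649, 0.0799]
tcp_rot: [0.67, 0.742, 0.001, 0.0]
force: [-0.4, 6.1, 20.2]
grip_width: 0.0001
grasp_force: 9.8
```

Emit:
apply_moves(
  steps=[
    [0, 0, 0, 0],
    [0, 0, 0, 0],
    [0, 0, 0, 0],
    [0, 0, 0, 0],
    [0, 0, 0, 0],
  ],
)

```text
time_s: 11.55
position: [0.438, -0.3649, 0.0799]
tcp_rot: [0.67, 0.742, 0.001, 0.0]
force: [-0.4, 6.2, 19.8]
grip_width: 0.0003
grasp_force: 9.8
```

The button top was at 0.069 m and the tips are now at 0.061 m. That is 8 mm down and above the collar (0.057 m), so it is fully pressed. One more half second, then I'll release.

Emit:
apply_moves(
  steps=[
    [0, 0, 0, 0],
    [0, 0, 0, 0],
    [0, 0, 0, 0],
    [0, 0, 0, 0],
    [0, 0, 0, 0],
  ],
)

```text
time_s: 12.05
position: [0.4379, -0.3649, 0.0798]
tcp_rot: [0.67, 0.742, 0.001, 0.0]
force: [-1.7, 5.9, 19.6]
grip_width: 0.0003
grasp_force: 9.8
```

Emit:
apply_moves(
  steps=[
    [0, 0, -10, 0],
    [0, 0, -30, 0],
    [0, 0, -60, 0],
    [0, 0, -90, 0],
    [0, 0, -120, 0],
  ],
)

```text
time_s: 12.55
position: [0.4358, -0.3652, 0.1989]
tcp_rot: [0.671, 0.742, -0.001, -0.001]
force: [0.6, 0.6, 0.2]
grip_width: 0.0
grasp_force: 0.0
```

Emit:
apply_moves(
  steps=[
    [0, 0, 0, 0],
    [0, 0, 0, 0],
    [0, 0, 0, 0],
    [0, 0, 0, 0],
    [0, 0, 0, 0],
  ],
)

```text
time_s: 13.05
position: [0.4365, -0.3648, 0.1973]
tcp_rot: [0.671, 0.742, -0.0, -0.001]
force: [-0.7, -0.0, 0.0]
grip_width: -0.0002
grasp_force: 0.0
```

```bash
python3 - <<'E'
from h import *
for n in ['scene','top']:
    o=np.load(n+'.npz')['p'];p,d=r.read_camera(n)
    P=pts(n,d,r.camera_info(n))
    if n=='scene':
        rr=np.hypot(P[...,0]-.436,P[...,1]+.3655);print('btn z',np.median(P[rr<.012][:,2]))
        for k,(v0,v1,u0,u1) in dict(mug=(325,390,200,265),servo=(235,262,212,232),driver=(180,220,430,452)).items():
            print(k,cv2.absdiff(o,p)[v0:v1,u0:u1].mean())
print(r.state()['force']); print(r.hand_in())
E
```

```text
btn z 0.2287508744844886
mug 3.2822879684418145
servo 2.4228395061728394
driver 2.6147727272727272
[-0.51050233 -0.59906538  0.21152291]
the job is handed in; nothing more can be done
None
```

I handed the job in at about 13 s: all five parts are in the hopper, the tray is back level, the jog button was held fully down for about 3 s and let go, and the mug, servo and screwdriver did not move.

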